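# Sort burnt-in scan modules and clamp the good ones in the marking pallet

### The job

Sort the scan modules on the mat by the colour of their caps: red (failed) into the red bin, yellow (unfinished) into the yellow bin, and every green (passed) one upright in the marking pallet's channel, in one row against the stop. Free the pallet's clamp bar if its orange wedge is jammed, and open it as far as the row needs. When all the green ones are in, slide the bar up snug so that the row is closed up without gaps between stop and bar, then push the thumb wedge in firmly until it jams and locks the bar, leaving the other things on the bench alone.

Things in the scene. Friction and masses are not known exactly. Their poses are not given: they have to be found in the camera images.
- green1: Scan module (passed burn-in), one of several; may be absent (None). Black box housing 48 (its x) x 34 (its y) x 44 mm tall with a 6 mm thick green cap of 36 x 26 mm centred on top: 50 mm tall in all, about 90 g. Origin: centre of its underside; z up through the cap. Grip it across the 48 mm length or the 34 mm width, below the cap. Stands on the mat at the start.
- green2: Scan module (passed burn-in), one of several; may be absent (None). Black box housing 48 (its x) x 34 (its y) x 44 mm tall with a 6 mm thick green cap of 36 x 26 mm centred on top: 50 mm tall in all, about 90 g. Origin: centre of its underside; z up through the cap. Grip it across the 48 mm length or the 34 mm width, below the cap. Stands on the mat at the start.
- green3: Scan module (passed burn-in), one of several; may be absent (None). Black box housing 48 (its x) x 34 (its y) x 44 mm tall with a 6 mm thick green cap of 36 x 26 mm centred on top: 50 mm tall in all, about 90 g. Origin: centre of its underside; z up through the cap. Grip it across the 48 mm length or the 34 mm width, below the cap. Stands on the mat at the start.
- green4: Scan module (passed burn-in), one of several; may be absent (None). Black box housing 48 (its x) x 34 (its y) x 44 mm tall with a 6 mm thick green cap of 36 x 26 mm centred on top: 50 mm tall in all, about 90 g. Origin: centre of its underside; z up through the cap. Grip it across the 48 mm length or the 34 mm width, below the cap. Stands on the mat at the start.
- red1: Scan module (failed burn-in), one of several; may be absent (None). Black box housing 48 (its x) x 34 (its y) x 44 mm tall with a 6 mm thick red cap of 36 x 26 mm centred on top: 50 mm tall in all, about 90 g. Origin: centre of its underside; z up through the cap. Grip it across the 48 mm length or the 34 mm width, below the cap. Stands on the mat at the start.
- red2: Scan module (failed burn-in), one of several; may be absent (None). Black box housing 48 (its x) x 34 (its y) x 44 mm tall with a 6 mm thick red cap of 36 x 26 mm centred on top: 50 mm tall in all, about 90 g. Origin: centre of its underside; z up through the cap. Grip it across the 48 mm length or the 34 mm width, below the cap. Stands on the mat at the start.
- yellow1: Scan module (burn-in not finished), one of several; may be absent (None). Black box housing 48 (its x) x 34 (its y) x 44 mm tall with a 6 mm thick yellow cap of 36 x 26 mm centred on top: 50 mm tall in all, about 90 g. Origin: centre of its underside; z up through the cap. Grip it across the 48 mm length or the 34 mm width, below the cap. Stands on the mat at the start.
- yellow2: Scan module (burn-in not finished), one of several; may be absent (None). Black box housing 48 (its x) x 34 (its y) x 44 mm tall with a 6 mm thick yellow cap of 36 x 26 mm centred on top: 50 mm tall in all, about 90 g. Origin: centre of its underside; z up through the cap. Grip it across the 48 mm length or the 34 mm width, below the cap. Stands on the mat at the start.
- mat: Dark blue-grey bench mat, 340 (x) x 270 (y) x 2 mm, fixed, on which the modules stand. Origin: centre of its underside.
- red_bin: Open red plastic bin, 130 x 130 mm outside, 42 mm tall, 3 mm walls and floor, held fast to the bench. Origin: centre of its underside; x, y along its sides, z up. Either bin may stand on either spot.
- yellow_bin: Open yellow plastic bin, 130 x 130 mm outside, 42 mm tall, 3 mm walls and floor, held fast to the bench. Origin: centre of its underside; x, y along its sides, z up. Either bin may stand on either spot.
- pallet: Marking pallet, fixed: aluminium plate 12 mm thick, from x -78 to 50, y -125 to 115 mm. Origin: mid-channel, on its underside; x across the channel (away from the robot), y along it, away from the stop, z up. The row stands on the plate in a channel 56 mm wide between steel rails (tops at z = 20): a wide near one, x -66 to -28, and a far one, x 28 to 46.
- stop (a point): Mid-point of the face of the blue stop block that closes the channel's -y end, at plate height (z = 12 mm, pallet y = -105). Axes as the pallet's. The block is 47 mm high above the bench. Modules stand with their 48 mm length across the channel, either way round, so each takes 34 mm of the row.
- bar (a joint): Blue sliding clamp bar of the pallet: clear length of channel in m between stop and the bar's jaw, 0 to 0.180; grows as the bar slides away from the stop (pallet +y). About 2 N of friction while the wedge is free; stays where it is left. Starts between 0.06 and 0.17.
- bar_jaw (a point): Point on the bar's flat jaw face (towards the stop), mid-channel, 10 mm above the plate. Axes as the pallet's. The jaw is 51 mm wide, from 2 to 30 mm above the plate. The bar lies over both rails, pallet x -70 to 48, and is 28 mm thick along y.
- bar_knob (a point): Centre of the top of the bar's black grip block, 26 (x) x 20 (y) mm, 14 mm behind the jaw face. Axes as the pallet's. Its top is 74 mm above the bench, the bar's top beside it 42 mm. Pinch it from above to slide the bar.
- wedge (a joint): Orange thumb wedge riding on the bar, which it locks: slide in m, 0 (drawn fully back, towards the robot) to 0.034; grows as it is pushed along pallet +x, sinking 10 degrees, under the bar's bridge. About 2 N until its sprung shoe meets the wide rail at 0.0173; then it jams ever harder: 10 N sets it at 0.0225, 16 N at 0.026 (jammed: beyond 0.022). Starts 0.012 (loose) to 0.0255 (jammed).
- wedge_tab (a point): Centre of the top of the wedge's upright thumb tab, 12 (pallet x) x 20 (y) mm, 40 mm tall, its top 67 mm above the bench (4 less when jammed). Axes as the pallet's. From tab to the bar's bridge: 68 mm when drawn back, about 43 when jammed, with only the wedge's low tail between, at most 44 mm above the bench. Push or pinch the tab; drawn back below 0.0165 the wedge leaves the bar free.
- scanner: Finished black hand scanner, about 150 x 65 x 40 mm, lying on the bench. Origin under its middle. Bystander: leave it where it is.
- label_roll: White roll of labels, 60 mm across, 30 mm tall, lying flat. Origin: centre of its underside. Bystander: leave it where it is.
- carton: Small cardboard carton 90 x 70 x 50 mm. Origin: centre of its underside. Bystander: leave it where it is.
- driver: Screwdriver lying on the bench. Origin: on its axis near the middle. Bystander: leave it where it is.

How it is judged:
On the way, in this order (a step that is already met when the one before it is completed fails the run):
1. all green modules stand in the channel between stop and bar, with the wedge not jammed (x of green1 in the frame of pallet between -0.006 and 0.006 m and y of each of green1, green2, green3, green4 in the frame of pallet above -0.094 m and y of each of green1, green2, green3, green4 in the frame of bar_jaw below -0.011 m and z of green1 in the frame of pallet between 0.008 and 0.017 m and angle between each of green1, green2, green3, green4's own z axis and vertical below 0.1 rad and x of green2 in the frame of pallet between -0.006 and 0.006 m and z of green2 in the frame of pallet between 0.008 and 0.017 m and x of green3 in the frame of pallet between -0.006 and 0.006 m and z of green3 in the frame of pallet between 0.008 and 0.017 m and x of green4 in the frame of pallet between -0.006 and 0.006 m and z of green4 in the frame of pallet between 0.008 and 0.017 m and value of joint wedge below 0.022 m), for 0.2 s.
2. the bar is snug on the closed-up row and locked by the jammed wedge (x of green1 in the frame of pallet between -0.006 and 0.006 m and y of each of green1, green2, green3, green4 in the frame of pallet above -0.094 m and y of each of green1, green2, green3, green4 in the frame of bar_jaw below -0.011 m and z of green1 in the frame of pallet between 0.008 and 0.017 m and angle between each of green1, green2, green3, green4's own z axis and vertical below 0.1 rad and x of green2 in the frame of pallet between -0.006 and 0.006 m and z of green2 in the frame of pallet between 0.008 and 0.017 m and x of green3 in the frame of pallet between -0.006 and 0.006 m and z of green3 in the frame of pallet between 0.008 and 0.017 m and x of green4 in the frame of pallet between -0.006 and 0.006 m and z of green4 in the frame of pallet between 0.008 and 0.017 m and (distance between green1 and green2 below 0.036 m or distance between green1 and green3 below 0.036 m or distance between green1 and green4 below 0.036 m) and (distance between green2 and green1 below 0.036 m or distance between green2 and green3 below 0.036 m or distance between green2 and green4 below 0.036 m) and (distance between green3 and green1 below 0.036 m or distance between green3 and green2 below 0.036 m or distance between green3 and green4 below 0.036 m) and (distance between green4 and green1 below 0.036 m or distance between green4 and green2 below 0.036 m or distance between green4 and green3 below 0.036 m) and y of any of green1, green2, green3, green4 in the frame of stop below 0.019 m and y of any of green1, green2, green3, green4 in the frame of bar_jaw above -0.019 m and value of joint bar below 0.14 m and value of joint wedge above 0.022 m), for 0.2 s.
At the end, for the whole second after the job is handed in: Every green module upright in the channel (within 6 mm of mid-line), each within 2 mm of the next and the row's ends within 2 mm of stop and jaw, wedge in beyond 0.022 m, every red module in the red bin, every yellow one in the yellow bin, all at rest (all of step 2 and x of red1 in the frame of red_bin between -0.058 and 0.058 m and y of red1 in the frame of red_bin between -0.058 and 0.058 m and z of each of red1, red2 in the frame of red_bin below 0.045 m and linear speed of each of red1, red2, yellow1, yellow2, green1, green2, green3, green4 below 0.03 m/s and x of red2 in the frame of red_bin between -0.058 and 0.058 m and y of red2 in the frame of red_bin between -0.058 and 0.058 m and x of yellow1 in the frame of yellow_bin between -0.058 and 0.058 m and y of yellow1 in the frame of yellow_bin between -0.058 and 0.058 m and z of each of yellow1, yellow2 in the frame of yellow_bin below 0.045 m and x of yellow2 in the frame of yellow_bin between -0.058 and 0.058 m and y of yellow2 in the frame of yellow_bin between -0.058 and 0.058 m); the robot touches nothing.
It fails at once if the scanner is moved by more than 3 cm (distance of scanner from where it was at the start of the episode above 0.03 m).
It fails at once if the label roll is moved by more than 3 cm (distance of label_roll from where it was at the start of the episode above 0.03 m).
It fails at once if the carton is moved by more than 3 cm (distance of carton from where it was at the start of the episode above 0.03 m).
It fails at once if the driver is moved by more than 3 cm (distance of driver from where it was at the start of the episode above 0.03 m).
Of green1, green2, green3, green4 only 2 to 4 are there at a start; the rules pass over those that are not, and their reading is None.
Of red1, red2, yellow1, yellow2 only 2 to 3 are there at a start; the rules pass over those that are not, and their reading is None.
At some moment in a run one of green1, green2, green3, green4, red1, red2, yellow1, yellow2 may be knocked a few centimetres aside while the robot is not near it.
It also fails if it takes over 210 s, if anything falls off the work surface, if the arm or the gripper's body presses on something with over 40 N, if the wrist force passes 120 N, or if a joint passes its speed limit or range.

### The arm

A 6-joint arm with a two-finger parallel gripper is mounted at the origin on the work surface. World frame = base frame: x ahead of the robot, y to its left, z up, the work surface at z = 0. Lengths are in m, angles in rad, forces in N, time in s.
With the tool pointing down it reaches from about 0.375 to 0.9 m from the base axis. Payload 3.1 kg.
Tool frame: the origin (TCP) lies midway between the tips of the shut fingers; the grasp point (between the pads) lies 19 mm behind it; x points along the fingers, z is the direction in which the jaws open and shut, and the axes are right-handed (so a half turn about x gives the same grasp; the last joint's range is limited). The gripper opens to 85 mm and grips with 20 to 120 N. Pads are 22 mm wide; open, the fingers measure 114 mm over their backs; the gripper's body (76 mm by 85 mm) begins 54 mm behind the grasp point. The pads swing forward as they close: fully open they stand 13 mm farther back than shut.
Start: joints at [-1.423, 0.527, 1.433, -0, 1.181, -0.178], TCP at [0.201, -0.592, 0.231] pointing down, gripper open.
Joint ranges: [-3.08, 3.08], [-0.75, 2.2], [0.22, 2.44], [-1.43, 4.57], [0, 2.65], [-2.85, 2.85]. Speed limits (rad/s): [2.79, 2.79, 3.14, 3.14, 3.14, 3.14].

### API

Orientations are given as a unit quaternion [x, y, z, w].
In Python, from station import status, snapshot, camera_params, ticket gives the robot as it stands.
- The arm moves only by the tool arm_command, never from a script. Its argument "series" is a list that holds one entry, the list of rows, each a list of 4 numbers: the shift along the tool's x, y, z in mm, then the turn about the tool's x in rad. A call has 1 to 10 rows; each row shifts and turns the commanded pose from where the row before left it, along the tool's axes as they then stand; what a row does not reach is not made up. A row lasts 1/10 s, in which the tool goes at most 50 mm and 8.59 degrees, less where a joint would pass 70% of its speed; a pose out of reach is approached as far as the arm can. A call is refused whole if a number of a shift passes 50 or a number of a turn 0.15, either way. A call with a gripper value outside its range is refused whole. "jaw" is the opening in per cent of the stroke, from 0 (shut) to 100 (fully open), set as the call begins (left out, the last holds). The fingers move at their own pace and stop on an object; "force" is the grip in N (left out, the last holds). Time passes only in rows, so rows that do not move let the fingers close. It gives the time, the measured TCP pose, the force and the opening at its end, in the units of the state.
- status.sense(): the state, without advancing time (a new reading comes with each control period).
- snapshot(name): name is "scene" or "top"; returns the picture (400x640x3 uint8, red, green, blue); there is no depth.
- camera_params(name): a dict with "fovy" (degrees; the focal length in pixels is half the picture's height over the tangent of half this angle, whatever the lens; pixels are square), "cx", "cy" (the principal point, pixels), "k1" (the pictures are not rectified: a ray, as slopes to the right and down, at radius r is drawn at 1 + k1 r^2 times it, then the intrinsics apply), "extrinsics" (4x4, takes a point from camera to world coordinates). Camera axes: x right, y down, z forward; pixel columns grow to the right and rows downward; lengths in m; the calibration is good to about 2 mm. A picture is of the moment at which its call begins. camera_params takes no time and is no camera call.
- ticket.sign_off(): hands the job in, once; it reports no verdict.
The state is a dict: "t": time; "q": joint angles; "qd": joint speeds; "tau": joint torques, N m; "tcp_pos": TCP position; "tool_rot": TCP orientation; "force": force on the tool from outside, world axes, zero at the start; "ft_torque": the same for the moment, N m; "finger_gap": opening from 0.0 (shut) to 1.0 (fully open).
Only numpy, scipy, OpenCV 4.12 (cv2) and the standard library are available. Lean on these libraries where they do the work, as an engineer would, in place of code of your own. Each camera call takes 0.05 s, during which the arm holds its last target. There are 200 camera calls.

## Working session

There is one attempt and no reset: what is moved stays moved. The work goes in short steps, Python scripts to look and compute and a tool call to move; the robot and the scene stay as the last step left them, time stands still between calls to the robot, and variables do not carry over. Pictures are saved under pics/ and viewed, about 12 in all and at most 16, crops included, and the job is handed in when it is done.

Besides the shell and the picture viewer there is one more tool, called in YAML: its name, and indented under it one key for each argument. arm_command: Moves the arm, as the interface text tells. Its arguments: {"type":"object","properties":{"series":{"type":"array"},"jaw":{"type":"number"},"force":{"type":"number"}},"required":["series"]}

```bash
ls; mkdir -p pics
python3 - <<'E'
from station import status, snapshot, camera_params
import cv2
s=status.sense(); print({k:(s[k]) for k in('t','tcp_pos','tool_rot','force','finger_gap')})
for n in('scene','top'):
    print(n,camera_params(n)); cv2.imwrite(f'pics/{n}0.png',snapshot(n)[:,:,::-1])
E
```

```text
pics
{'t': 0.0, 'tcp_pos': array([ 0.20055337, -0.59117971,  0.23033822]), 'tool_rot': array([ 0.41255567,  0.57522149, -0.41143865,  0.57413961]), 'force': array([-1.22446494, -0.13428727,  0.1385128 ]), 'finger_gap': 0.997546519428513}
scene {'fovy': 51.09406402906782, 'cx': 326.9756272988008, 'cy': 195.37430138662702, 'k1': -0.05508809427973584, 'extrinsics': array([[ 0.40194456,  0.68149867, -0.61155551,  1.27668374],
       [ 0.91565864, -0.30143983,  0.2659009 , -0.27106925],
       [-0.00313608, -0.6668535 , -0.74518224,  0.87381143],
       [ 0.        ,  0.        ,  0.        ,  1.        ]])}
top {'fovy': 49.90335198298156, 'cx': 322.62496539661424, 'cy': 197.34218100332072, 'k1': -0.11814105855284361, 'extrinsics': array([[ 0.0137647 , -0.99540397,  0.09477064,  0.53245023],
       [-0.99990052, -0.01341062,  0.00437203, -0.00203248],
       [-0.00308101, -0.09482139, -0.99548953,  1.08063705],
       [ 0.        ,  0.        ,  0.        ,  1.        ]])}
```

View pics/top0.png

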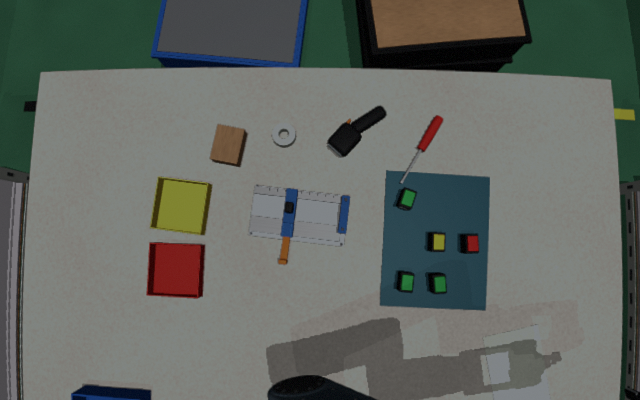

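View pics/scene0.png

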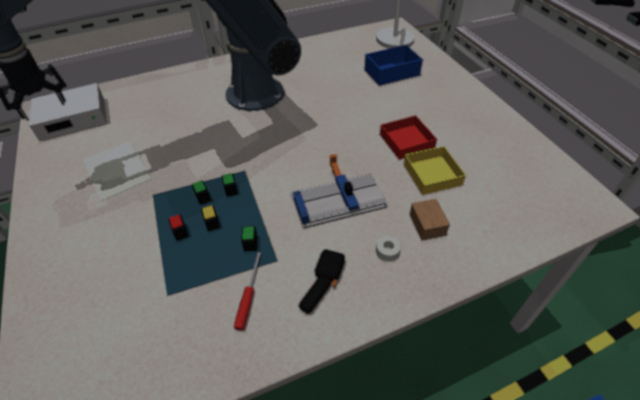

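The top view shows 3 green, 1 yellow and 1 red cap on the mat. The red bin is at (176,270), the yellow bin at (182,206). The pallet's stop is on the right (344,214) and the bar is near (288,210), with the orange wedge tail down at (284,255).

```bash
cat > h.py <<'E'
import numpy as np, cv2
from station import status, snapshot, camera_params, ticket
from scipy.spatial.transform import Rotation as R
def K(n):
    p=camera_params(n); f=200/np.tan(np.radians(p['fovy']/2))
    return p,np.array([[f,0,p['cx']],[0,f,p['cy']],[0,0,1.]])
def plane(n,uv,z):
    p,k=K(n); d=np.array([p['k1'],0,0,0,0.])
    xy=cv2.undistortPoints(np.array(uv,float).reshape(-1,1,2),k,d).reshape(-1,2)
    E=p['extrinsics']; r=np.c_[xy,np.ones(len(xy))]@E[:3,:3].T
    return E[:3,3]+r*((z-E[2,3])/r[:,2])[:,None]
def proj(n,P):
    p,k=K(n); E=np.linalg.inv(p['extrinsics'])
    return cv2.projectPoints(np.array(P,float).reshape(-1,1,3),cv2.Rodrigues(E[:3,:3])[0],E[:3,3],k,np.array([p['k1'],0,0,0,0.]))[0].reshape(-1,2)
HS={'green':(45,80),'yellow':(20,34),'red':(170,186),'orange':(5,19),'blue':(100,125)}
def blobs(n,im,c,z,amin=25,S=120):
    hsv=cv2.cvtColor(im,cv2.COLOR_RGB2HSV); h=hsv[...,0].astype(int); lo,hi=HS[c]
    if c=='red': h=np.where(h<5,h+180,h)
    m=((h>=lo)&(h<=hi)&(hsv[...,1]>S)&(hsv[...,2]>50)).astype(np.uint8)
    out=[]
    k,l,st,ce=cv2.connectedComponentsWithStats(m)
    for i in range(1,k):
        if st[i,4]<amin: continue
        v,u=np.nonzero(l==i); P=plane(n,np.c_[u,v],z)[:,:2]
        w,V=np.linalg.eigh(np.cov(P.T)); a=V[:,1]
        out.append((st[i,4],ce[i].round(1),P.mean(0).round(4),round(np.degrees(np.arctan2(a[1],a[0]))%180,1),(np.sqrt(w*12)*1e3).round(0)))
    return out
def pose():
    s=status.sense(); Z=R.from_quat(s['tool_rot']).as_matrix()
    print('t%.2f'%s['t'],'tcp',(s['tcp_pos']*1e3).round(1),'jawyaw %.1f'%np.degrees(np.arctan2(Z[1,2],Z[0,2])),'down',Z[:,0].round(3),'F',s['force'].round(1),'gap %.3f'%s['finger_gap'],'q6 %.2f'%s['q'][5])
    return s,Z
def to(x,y,yaw=None,z=None):
    """tool-axis shift (mm) and turn to target tcp (m), jaw yaw deg (mod 180)"""
    s,Z=pose(); z=s['tcp_pos'][2] if z is None else z
    d=Z.T@(np.array([x,y,z])-s['tcp_pos'])*1e3
    cur=np.degrees(np.arctan2(Z[1,2],Z[0,2])); t=0
    if yaw is not None: t=-((yaw-cur+90)%180-90)
    print('shift',d.round(1),'turn rad %.3f'%np.radians(t))
E
python3 - <<'E'
from h import *
s,Z=pose()
for n in('scene','top'):
    im=snapshot(n)
    for c,z in(('green',.052),('yellow',.052),('red',.052),('orange',.044),('blue',.045)):
        for b in blobs(n,im,c,z): 
            if b[0]<5000 and b[1][1]>80: print(n,c,*b)
im=snapshot('top'); cv2.imwrite('pics/c1.png',cv2.resize(im[170:280,240:360,::-1],None,fx=6,fy=5,interpolation=2)[:, :])
im=snapshot('scene'); cv2.imwrite('pics/c2.png',cv2.resize(im[145:235,285:395,::-1],None,fx=6,fy=6,interpolation=2))
E
```

```text
t0.10 tcp [ 200.6 -591.3  230.4] jawyaw -71.3 down [-0.     0.002 -1.   ] F [ 0.3 -0.7  0.4] gap 1.001 q6 -0.18
scene green 92 [227.8 178.8] [ 0.436  -0.2022] 172.0 [28. 34.]
scene green 91 [198.9 186.5] [ 0.4325 -0.2816] 9.1 [27. 33.]
scene green 152 [247.5 232.4] [ 0.6349 -0.2048] 158.3 [29. 39.]
scene yellow 1898 [433.3 169.7] [0.6334 0.3334] 153.8 [136. 153.]
scene yellow 136 [208.3 212.2] [ 0.5321 -0.2786] 0.8 [29. 40.]
scene yellow 165 [634.  320.4] [1.1959 0.4782] 109.9 [22. 41.]
scene yellow 374 [599.7 341.8] [1.1981 0.3722] 90.4 [26. 66.]
scene yellow 429 [555.5 367.1] [1.1981 0.2508] 90.2 [26. 65.]
scene yellow 385 [508.3 392.3] [1.1962 0.1344] 80.9 [23. 60.]
scene red 1441 [406.9 135.7] [0.4773 0.3414] 131.7 [137. 150.]
scene red 144 [175.4 221.4] [ 0.5282 -0.3622] 3.4 [29. 40.]
scene red 428 [243.6 308.5] [ 0.8266 -0.2705] 149.8 [22. 96.]
scene orange 60 [418.4 150.4] [0.5415 0.3438] 85.6 [ 11. 106.]
scene orange 114 [334.5 165. ] [0.4976 0.0913] 165.5 [17. 82.]
scene orange 26 [333.9 282. ] [ 0.8414 -0.0657] 139.8 [ 9. 16.]
scene blue 254 [346.1 192.4] [0.6068 0.0758] 17
[... 482 characters left out ...]
.4302 -0.2011] 172.9 [28. 37.]
top green 175 [439.8 283.7] [ 0.4269 -0.2804] 3.0 [28. 37.]
top yellow 206 [623.9 114.1] [ 0.8617 -0.7894] 88.9 [28. 61.]
top yellow 2834 [180.7 205.5] [0.606  0.3478] 85.0 [126. 137.]
top yellow 176 [438.6 241.5] [ 0.5275 -0.2777] 171.2 [27. 38.]
top red 339 [430.  132.7] [ 0.794  -0.2598] 149.1 [22. 95.]
top red 165 [472.5 243.1] [ 0.5243 -0.361 ] 9.4 [27. 36.]
top red 2579 [175.5 269.6] [0.4507 0.355 ] 168.5 [124. 128.]
top orange 192 [284.2 250.4] [0.5019 0.093 ] 171.5 [17. 66.]
top blue 426 [289.2 213.5] [0.591  0.0828] 173.8 [ 27. 124.]
top blue 271 [343.5 214.1] [ 0.5911 -0.0484] 173.7 [19. 88.]
top blue 218 [100.3 397.1] [0.1266 0.5467] 91.5 [ 11. 160.]
```

View pics/c1.png

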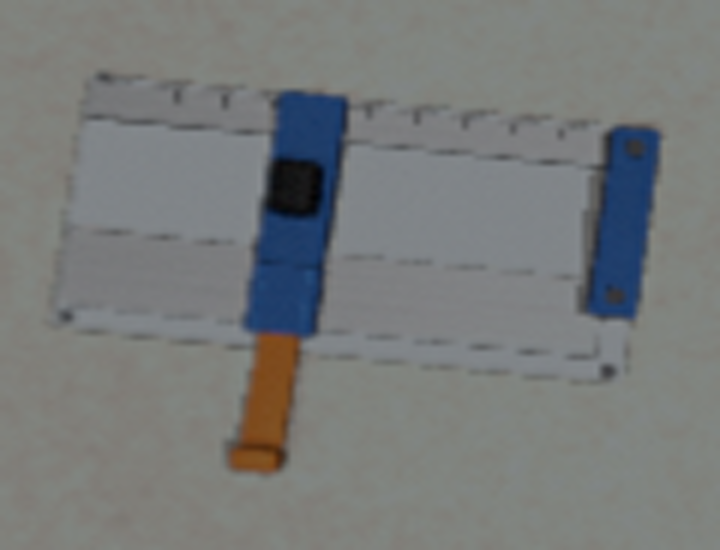

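View pics/c2.png

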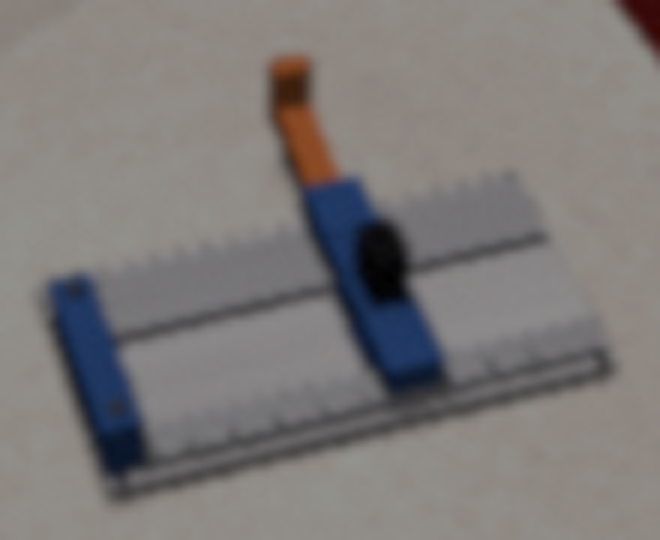

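The crops show the bar with its black knob at crop (297,187), the wedge tab at (257,455) and the bridge edge at (285,333). The channel edges are clear in the top view.

Run:
```python
from h import *
c1=lambda p:np.array(p,float)/[6,5]+[240,170]-[.4,.4]
c2=lambda p:np.array(p,float)/6+[285,145]-[.4,.4]
np.set_printoptions(suppress=True,precision=4)
print('top near edge',plane('top',c1([[75,232],[245,247],[330,258],[585,276]]),.02)[:,:2])
print('top far edge',plane('top',c1([[85,118],[272,133],[345,140],[605,167]]),.02)[:,:2])
print('scene near edge',plane('scene',c2([[120,338],[330,288],[410,270],[545,237]]),.02)[:,:2])
print('corners FL, NR, NL',plane('top',c1([[97,74],[625,380],[52,328]]),.012)[:,:2])
print('scene FL corner',plane('scene',c2([[608,355],[515,178],[120,490]]),.012)[:,:2])
print('stop topface corners(top)',plane('top',c1([[610,130],[658,132],[633,316],[590,310]]),.047)[:,:2])
print('stop topface scene',plane('scene',c2([[50,285],[88,277],[140,432],[105,445]]),.047)[:,:2])
print('knob top',plane('top',c1([[297,183]]),.074)[:,:2],'scene',plane('scene',c2([[383,245]]),.074)[:,:2])
print('tab top/sc',plane('top',c1([[256,462]]),.066)[:,:2],plane('scene',c2([[290,63]]),.066)[:,:2])
print('tab inner face foot & bridge', plane('top',c1([[262,444],[285,333]]),.05)[:,:2],plane('scene',c2([[338,182]]),.042)[:,:2])
print('bar far end',plane('top',c1([[283,92],[347,96]]),.042)[:,:2],'near end',plane('top',c1([[247,330],[316,335]]),.042)[:,:2])
```

```text
top near edge [[ 0.5846  0.1767]
 [ 0.5783  0.1061]
 [ 0.5733  0.071 ]
 [ 0.5659 -0.034 ]]
top far edge [[ 0.6415  0.1742]
 [ 0.635   0.0962]
 [ 0.6319  0.0659]
 [ 0.6199 -0.0417]]
scene near edge [[ 0.57   -0.0299]
 [ 0.5807  0.0695]
 [ 0.5854  0.108 ]
 [ 0.5921  0.1751]]
corners FL, NR, NL [[ 0.6646  0.1711]
 [ 0.5149 -0.0513]
 [ 0.537   0.1864]]
scene FL corner [[ 0.6622  0.1706]
 [ 0.5452  0.1845]
 [ 0.6444 -0.0599]]
stop topface corners(top) [[ 0.6357 -0.0425]
 [ 0.635  -0.0618]
 [ 0.5461 -0.0526]
 [ 0.5488 -0.0354]]
stop topface scene [[ 0.5506 -0.0545]
 [ 0.5529 -0.0373]
 [ 0.6448 -0.0493]
 [ 0.6453 -0.0654]]
knob top [[0.6063 0.0809]] scene [[0.611  0.0798]]
tab top/sc [[0.4753 0.095 ]] [[0.4802 0.0943]]
tab inner face foot & bridge [[0.483  0.0943]
 [0.536  0.0862]] [[0.5397 0.0921]]
bar far end [[0.653  0.0902]
 [0.6514 0.0641]] near end [[0.5373 0.1022]
 [0.5353 0.0744]]
```

arm_command:
  series:
    - [[0,0,0,0.144],[0,0,0,0.144],[0,0,0,0.143],[0,22,-47,0],[0,22,-47,0],[0,22,-47,0],[0,22,-47,0],[0,22,-47,0],[0,22,-47,0],[0,22,-47,0]]
  jaw: 60

```text
t: 1.3
tcp_pos: [0.382, -0.2904, 0.2315]
tool_rot: [0.526, 0.473, -0.525, 0.473]
force: [1.7, -0.1, -0.2]
finger_gap: 0.599
```

arm_command:
  series:
    - [[0,22,-47,0],[0,22,-47,0],[0,22,-47,0],[0,22,-47,0],[0,22,-47,0],[0,22,-47,0],[0,22,-47,0],[0,22,-47,0],[40,0,0,0],[0,0,0,0]]

```text
t: 2.3
tcp_pos: [0.5843, 0.0525, 0.1871]
tool_rot: [-0.522, -0.477, 0.527, -0.471]
force: [-1.8, 0.5, -0.6]
finger_gap: 0.598
```

```bash
python3 -c "
from h import *
to(.608,.080,-96,.052)"
```

```text
t2.30 tcp [584.3  52.5 187.1] jawyaw -95.8 down [-0.01   0.001 -1.   ] F [-1.8  0.5 -0.6] gap 0.598 q6 1.57
shift [134.9  22.2 -29.8] turn rad 0.004
```

arm_command:
  series:
    - [[0,22,-30,0],[45,0,0,0],[45,0,0,0],[45,0,0,0],[0,0,0,0],[0,0,0,0]]

```text
t: 2.9
tcp_pos: [0.6124, 0.0772, 0.0568]
tool_rot: [-0.525, -0.473, 0.526, -0.473]
force: [0.5, 0.7, 0.4]
finger_gap: 0.6
```

arm_command:
  series:
    - [[0,0,0,0],[0,0,0,0],[0,0,0,0],[0,0,0,0],[0,0,0,0]]
  jaw: 0
  force: 40

```text
t: 3.4
tcp_pos: [0.6149, 0.0781, 0.06]
tool_rot: [0.527, 0.472, -0.524, 0.475]
force: [-0.2, -0.2, 6.7]
finger_gap: 0.217
```

```bash
python3 -c "
from h import *
pose()
for n in('top','scene'):
    im=snapshot(n); a=(slice(150,290),slice(230,370)) if n=='top' else (slice(110,250),slice(270,410))
    cv2.imwrite('pics/d_'+n+'.png',cv2.resize(im[a][:,:,::-1],None,fx=3,fy=3,interpolation=2))
a=cv2.hconcat([cv2.imread('pics/d_top.png')[:, :390],cv2.imread('pics/d_scene.png')[:, :400]]); cv2.imwrite('pics/d1.png',a)
"
```

```text
t3.40 tcp [614.9  78.1  60. ] jawyaw -96.0 down [ 0.006 -0.    -1.   ] F [-0.2 -0.2  6.7] gap 0.217 q6 1.62
```

View pics/d1.png

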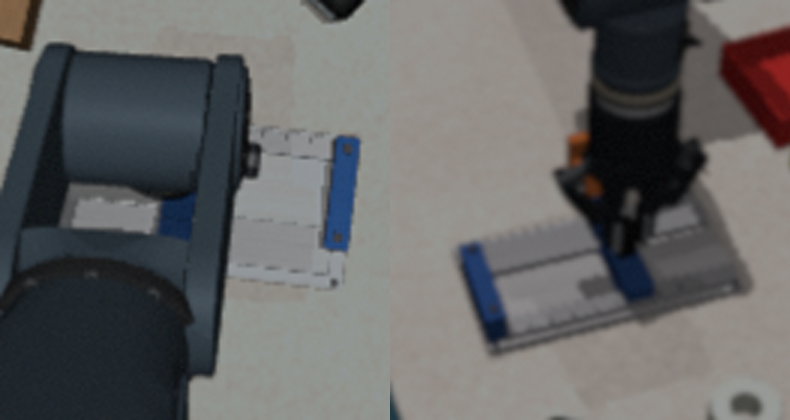

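The gripper holds the knob (gap 18.5 mm). I'll raise slightly and slide the bar 40 mm away from the stop.

arm_command:
  series:
    - [[-3,0,0,0],[0,0,-5,0],[0,0,-5,0],[0,0,-5,0],[0,0,0,0]]

```text
t: 4.0
tcp_pos: [0.6164, 0.0933, 0.0601]
tool_rot: [0.527, 0.472, -0.524, 0.475]
force: [4.4, -0.7, -6.6]
finger_gap: 0.218
```

```bash
python3 -c "
from h import *
pose()"
```

```text
t4.00 tcp [616.4  93.3  60.1] jawyaw -96.0 down [ 0.005 -0.    -1.   ] F [ 4.4 -0.7 -6.6] gap 0.218 q6 1.65
```

arm_command:
  series:
    - [[2,0,-5,0],[0,0,-7,0],[0,0,-7,0],[0,0,-6,0],[0,0,0,0]]

```text
t: 4.5
tcp_pos: [0.6191, 0.1189, 0.06]
tool_rot: [0.527, 0.472, -0.524, 0.475]
force: [1.8, 0.8, 5.4]
finger_gap: 0.22
```

arm_command:
  series:
    - [[0,0,0,0],[0,0,0,0],[0,0,0,0],[-30,0,0,0],[-40,0,0,0],[-50,0,0,0],[0,0,50,0],[0,0,50,0],[0,0,50,0]]
  jaw: 60

```text
t: 5.4
tcp_pos: [0.6002, -0.0321, 0.1777]
tool_rot: [-0.525, -0.474, 0.525, -0.474]
force: [1.0, 0.6, -1.1]
finger_gap: 0.6
```

arm_command:
  series:
    - [[0,0,50,0],[0,0,50,0],[0,0,50,0]]
  jaw: 90

```text
t: 5.7
tcp_pos: [0.5843, -0.1819, 0.177]
tool_rot: [-0.525, -0.474, 0.526, -0.473]
force: [1.4, -0.1, 0.2]
finger_gap: 0.901
```

```bash
python3 -c "
from h import *
pose()
for n in('top','scene'):
  im=snapshot(n)
  for c,z in(('green',.052),('yellow',.052),('red',.052),('orange',.044),('blue',.042)):
        for b in blobs(n,im,c,z): 
            if b[0]<500 and 80<b[1][1]<320: print(n,c,*b)
to(.53,-.278)
"
```

```text
t5.70 tcp [ 584.3 -181.9  177. ] jawyaw -96.0 down [-0.002  0.001 -1.   ] F [ 1.4 -0.1  0.2] gap 0.901 q6 1.19
top green 42 [34.9 90.7] [0.9046 0.7709] 179.1 [15. 55.]
top green 56 [21.7 89.6] [0.9096 0.8126] 81.2 [23. 55.]
top green 35 [618.5  92.7] [ 0.9199 -0.7791] 46.8 [21. 45.]
top green 56 [627.7 101.1] [ 0.8984 -0.8051] 136.9 [26. 45.]
top green 27 [ 21.9 106.6] [0.8621 0.8054] 9.3 [14. 34.]
top green 38 [  3.2 108.3] [0.8594 0.8646] 175.6 [24. 35.]
top green 34 [636.9 116.9] [ 0.8563 -0.8291] 159.2 [15. 42.]
top green 32 [  4.  123.3] [0.8176 0.8559] 42.4 [21. 33.]
top green 51 [620.2 131.4] [ 0.8141 -0.7733] 177.9 [26. 36.]
top green 63 [ 21.2 133.6] [0.7883 0.7981] 160.4 [40. 43.]
top green 71 [634.  160.8] [ 0.7371 -0.809 ] 168.9 [40. 44.]
top green 59 [621.3 169.9] [ 0.712  -0.7685] 3.8 [18. 60.]
top green 55 [ 14.6 164.9] [0.7046 0.8089] 95.8 [22. 45.]
top green 28 [403.9 195.1] [ 0.6384 -0.1937] 159.8 [ 5. 34.]
top yellow 206 [623.9 114.1] [ 0.8617 -0.7894] 88.9 [28. 61.]
top yellow 184 [438.4 241.4] [ 0.5278 -0.2771] 174.8 [28. 38.]
top red 338 [430.  132.7] [ 0.794  -
[... 469 characters left out ...]
 148 [175.5 221.4] [ 0.5284 -0.362 ] 4.2 [30. 40.]
scene red 427 [243.6 308.5] [ 0.8266 -0.2705] 149.8 [22. 96.]
scene orange 60 [418.2 150.4] [0.5415 0.3431] 85.6 [ 10. 108.]
scene orange 127 [347.  161.5] [0.4991 0.1302] 164.3 [19. 83.]
scene orange 25 [441.7 229.9] [0.8166 0.2396] 100.9 [16. 24.]
scene orange 36 [427.4 231.9] [0.8073 0.2036] 98.3 [16. 41.]
scene orange 27 [334.  281.9] [ 0.8412 -0.0655] 137.0 [ 9. 17.]
scene blue 259 [359.6 189.3] [0.6089 0.1152] 173.9 [ 27. 130.]
scene blue 174 [300.5 205.3] [ 0.5975 -0.0516] 172.1 [19. 87.]
t5.80 tcp [ 584.8 -187.2  177.1] jawyaw -96.4 down [ 0.    -0.002 -1.   ] F [0.2 0.7 1. ] gap 0.898 q6 1.19
shift [  0.2 -44.3  96.4] turn rad 0.000
```

arm_command:
  series:
    - [[0,0,0,-0.148],[0,0,0,-0.148],[0,0,0,-0.148],[0,0,0,-0.148],[0,0,0,-0.148],[0,0,0,-0.148],[0,0,0,-0.148],[0,0,0,-0.148],[0,0,0,-0.148],[0,0,0,-0.148]]

```text
t: 6.8
tcp_pos: [0.5848, -0.1792, 0.1768]
tool_rot: [0.067, 0.705, -0.066, 0.703]
force: [1.2, -1.1, -0.5]
finger_gap: 0.9
```

arm_command:
  series:
    - [[0,0,0,-0.108],[0,-42,-23,0],[0,-42,-23,0],[40,0,0,0],[0,0,0,0],[0,0,0,0]]

```text
t: 7.4
tcp_pos: [0.5316, -0.2587, 0.1366]
tool_rot: [0.032, 0.707, -0.03, 0.705]
force: [0.8, -0.7, -0.7]
finger_gap: 0.9
```

```bash
python3 -c "
from h import *
to(.53,-.278,175,.014)"
```

```text
t7.40 tcp [ 531.6 -258.7  136.6] jawyaw -5.0 down [-0.003  0.003 -1.   ] F [ 0.8 -0.7 -0.7] gap 0.900 q6 -0.56
shift [122.6 -19.7   0.5] turn rad 0.001
```

arm_command:
  series:
    - [[0,-19,0,0],[30,0,0,0],[30,0,0,0],[30,0,0,0],[20,0,0,0],[11,0,0,0],[0,0,0,0]]

```text
t: 8.1
tcp_pos: [0.531, -0.2791, 0.0159]
tool_rot: [0.031, 0.707, -0.03, 0.706]
force: [-0.3, 0.1, 0.3]
finger_gap: 0.901
```

arm_command:
  series:
    - [[0,0,0,0],[0,0,0,0],[0,0,0,0],[0,0,0,0],[0,0,0,0],[-20,0,0,0],[-30,0,0,0],[-40,0,0,0],[-40,0,0,0],[0,0,0,0]]
  jaw: 0
  force: 40

```text
t: 9.1
tcp_pos: [0.5341, -0.2815, 0.1524]
tool_rot: [0.028, 0.703, -0.033, 0.71]
force: [0.6, -0.4, -0.6]
finger_gap: 0.552
```

```bash
python3 -c "
from h import *
to(.615,.342)
for n in('top','scene'):
  im=snapshot(n)
  for c in('red','yellow'):
   for b in blobs(n,im,c,.03):
            if 80<b[0] and 80<b[1][1]<320: print(n,c,*b)"
```

```text
t9.10 tcp [ 534.1 -281.5  152.4] jawyaw -5.0 down [ 0.01  -0.008 -1.   ] F [ 0.6 -0.4 -0.6] gap 0.552 q6 -0.58
shift [ -4.1 628.1  26.6] turn rad 0.000
top red 338 [430.  132.7] [ 0.7996 -0.2653] 149.1 [22. 98.]
top red 2916 [175.3 269.7] [0.4485 0.3632] 93.0 [130. 140.]
top yellow 206 [624.  114.1] [ 0.8688 -0.8064] 88.9 [29. 62.]
top yellow 2824 [180.7 205.5] [0.6076 0.3553] 83.4 [129. 140.]
scene red 1443 [406.9 135.7] [0.4559 0.3578] 131.1 [140. 154.]
scene red 147 [175.5 221.4] [ 0.5084 -0.3645] 4.6 [30. 42.]
scene red 427 [243.6 308.5] [ 0.8145 -0.2705] 149.8 [22. 99.]
scene yellow 1896 [433.3 169.7] [0.6161 0.3496] 154.7 [140. 157.]
```

arm_command:
  series:
    - [[0,46,1,0],[0,46,1,0],[0,46,1,0],[0,46,2,0],[0,46,2,0],[0,46,2,0],[0,46,2,0],[0,46,2,0],[0,46,2,0],[0,46,1,0]]

```text
t: 10.2
tcp_pos: [0.5851, 0.1795, 0.1439]
tool_rot: [0.03, 0.708, -0.031, 0.705]
force: [-0.1, -0.3, -1.8]
finger_gap: 0.554
```

arm_command:
  series:
    - [[0,46,1,0],[0,46,1,0],[0,46,1,0],[0,40,1,0],[0,0,0,0],[0,0,0,0]]

```text
t: 10.8
tcp_pos: [0.6042, 0.3551, 0.1434]
tool_rot: [0.029, 0.708, -0.031, 0.705]
force: [0.2, -0.3, -1.3]
finger_gap: 0.551
```

```bash
python3 -c "
from h import *
to(.609,.352,None,.022)"
```

```text
t10.80 tcp [604.2 355.1 143.4] jawyaw -4.9 down [-0.004 -0.002 -1.   ] F [ 0.2 -0.3 -1.3] gap 0.551 q6 0.46
shift [121.4  -2.4   5.6] turn rad 0.000
```

arm_command:
  series:
    - [[35,0,5,0],[35,0,0,0],[30,0,0,0],[15,0,0,0],[0,0,0,0]]

```text
t: 11.3
tcp_pos: [0.6087, 0.3519, 0.0278]
tool_rot: [0.03, 0.709, -0.033, 0.704]
force: [0.4, -1.3, -1.2]
finger_gap: 0.553
```

arm_command:
  series:
    - [[0,0,0,0],[0,0,0,0],[0,0,0,0],[-30,0,0,0],[-45,0,0,0],[-45,0,0,0],[0,-45,-1,0],[0,-45,-1,0],[0,-45,-1,0],[0,-45,-1,0]]
  jaw: 82

```text
t: 12.3
tcp_pos: [0.5917, 0.1742, 0.1533]
tool_rot: [0.03, 0.705, -0.03, 0.708]
force: [-0.1, -0.9, -0.5]
finger_gap: 0.821
```

arm_command:
  series:
    - [[0,-45,-1,0],[0,-45,-1,0],[0,-45,-1,0],[0,-45,-1,0],[0,-45,-1,0],[0,-45,-2,0],[0,-45,-2,0],[0,-45,-2,0],[0,-45,-2,0],[0,-45,-2,0]]

```text
t: 13.3
tcp_pos: [0.5376, -0.2737, 0.153]
tool_rot: [0.03, 0.706, -0.031, 0.707]
force: [0.7, -0.1, 0.2]
finger_gap: 0.82
```

arm_command:
  series:
    - [[0,-45,-1,0],[0,-40,-1,0],[0,0,0,-0.1],[0,0,0,-0.09],[0,0,0,0]]
  jaw: 90

```text
t: 13.8
tcp_pos: [0.5282, -0.3569, 0.1526]
tool_rot: [-0.037, 0.706, 0.035, 0.707]
force: [0.6, 0.5, 0.4]
finger_gap: 0.904
```

```bash
python3 -c "
from h import *
im=snapshot('scene')
for b in blobs('scene',im,'red',.052)+blobs('scene',im,'yellow',.052)+blobs('scene',im,'green',.052):
  if b[0]<2000: print(b)
to(.5263,-.3615,6,.014)"
```

```text
(np.int32(1444), array([406.9, 135.8]), array([0.4774, 0.3414]), np.float64(131.9), array([137., 150.]))
(np.int32(133), array([175. , 221.5]), array([ 0.5283, -0.3632]), np.float64(4.3), array([27., 39.]))
(np.int32(427), array([243.6, 308.5]), array([ 0.8266, -0.2705]), np.float64(149.8), array([22., 96.]))
(np.int32(1706), array([433.4, 169.5]), array([0.6327, 0.3341]), np.float64(154.1), array([142., 160.]))
(np.int32(164), array([634. , 320.3]), array([1.1958, 0.4783]), np.float64(109.4), array([22., 41.]))
(np.int32(373), array([599.7, 341.7]), array([1.198 , 0.3724]), np.float64(90.0), array([26., 66.]))
(np.int32(431), array([555.5, 367.1]), array([1.198 , 0.2507]), np.float64(90.1), array([26., 65.]))
(np.int32(389), array([508.3, 392.3]), array([1.1962, 0.1345]), np.float64(80.9), array([23., 60.]))
(np.int32(67), array([227.7, 178.9]), array([ 0.4363, -0.2024]), np.float64(173.4), array([23., 31.]))
(np.int32(91), array([198.8, 186.5]), array([ 0.4324, -0.282 ]), np.float64(170.6), array([28., 33.]))
(np.int32(156), array([247.5, 232.5]), array([ 0.6352, -0.2048]), np.float64(160.7), array([29., 40.]))
t13.85 tcp [ 528.3 -356.5  152.5] jawyaw 5.8 down [ 0.001 -0.001 -1.   ] F [ 0.7 -0.2 -0.3] gap 0.902 q6 -0.87
shift [138.5  -4.6  -2.6] turn rad -0.004
```

arm_command:
  series:
    - [[0,-5,-2,0],[40,0,0,0],[40,0,0,0],[30,0,0,0],[18,0,0,0],[9,0,0,0],[0,0,0,0]]

```text
t: 14.55
tcp_pos: [0.5262, -0.3608, 0.0133]
tool_rot: [-0.036, 0.707, 0.037, 0.706]
force: [-0.3, -0.2, 0.1]
finger_gap: 0.898
```

arm_command:
  series:
    - [[0,0,0,0],[0,0,0,0],[0,0,0,0],[0,0,0,0],[0,0,0,0],[-20,0,0,0],[-30,0,0,0],[-40,0,0,0],[-45,0,0,0],[0,0,0,0]]
  jaw: 0

```text
t: 15.55
tcp_pos: [0.5299, -0.3643, 0.1563]
tool_rot: [-0.04, 0.703, 0.033, 0.71]
force: [1.1, -1.2, 0.5]
finger_gap: 0.553
```

arm_command:
  series:
    - [[0,45,0,0],[0,45,0,0],[0,45,0,0],[0,45,0,0],[0,45,0,0],[0,45,0,0],[0,45,0,0],[0,45,0,0],[0,45,0,0],[0,45,0,0]]

```text
t: 16.55
tcp_pos: [0.4792, 0.0881, 0.1488]
tool_rot: [-0.036, 0.707, 0.036, 0.706]
force: [0.6, -0.5, -1.0]
finger_gap: 0.558
```

arm_command:
  series:
    - [[0,45,0,0],[0,45,0,0],[0,45,0,0],[0,45,0,0],[0,45,0,0],[0,45,0,0],[0,0,0,0],[0,0,0,0]]

```text
t: 17.35
tcp_pos: [0.4513, 0.3554, 0.1484]
tool_rot: [-0.038, 0.707, 0.037, 0.706]
force: [-0.7, -0.1, -1.1]
finger_gap: 0.559
```

```bash
python3 -c "
from h import *
to(.452,.360,None,.026)"
```

```text
t17.35 tcp [451.3 355.4 148.4] jawyaw 6.1 down [-0.002 -0.001 -1.   ] F [-0.7 -0.1 -1.1] gap 0.559 q6 0.37
shift [122.4   4.6   1.4] turn rad 0.000
```

arm_command:
  series:
    - [[35,4,1,0],[35,0,0,0],[30,0,0,0],[15,0,0,0],[5,0,0,0],[0,0,0,0]]

```text
t: 17.95
tcp_pos: [0.4533, 0.3582, 0.0292]
tool_rot: [-0.036, 0.706, 0.036, 0.706]
force: [0.4, 0.6, -0.7]
finger_gap: 0.56
```

arm_command:
  series:
    - [[0,0,0,0],[0,0,0,0],[0,0,0,0],[-30,0,0,0],[-45,0,0,0],[-45,0,0,0],[0,-46,-6,0],[0,-46,-6,0],[0,-46,-6,0],[0,-46,-6,0]]
  jaw: 82

```text
t: 18.95
tcp_pos: [0.4482, 0.1723, 0.1504]
tool_rot: [-0.037, 0.705, 0.037, 0.707]
force: [0.5, -0.4, -0.3]
finger_gap: 0.821
```

arm_command:
  series:
    - [[0,-46,-6,0],[0,-46,-6,0],[0,-46,-7,0],[0,-46,-7,0],[0,-46,-7,0],[0,-46,-7,0],[0,-46,-7,0],[0,-46,-6,0],[0,0,0,0.11],[0,0,0,0.1]]
  jaw: 90

```text
t: 19.95
tcp_pos: [0.4335, -0.2002, 0.15]
tool_rot: [0.04, 0.705, -0.041, 0.707]
force: [-0.6, 0.4, 0.7]
finger_gap: 0.898
```

```bash
python3 -c "
from h import *
im=snapshot('scene')
cv2.imwrite('pics/e1.png',im[80:280,150:480,::-1])
for b in blobs('scene',im,'green',.052): print(b)
to(.433,-.202,174,.014)"
```

```text
(np.int32(75), array([227. , 178.9]), array([ 0.4355, -0.2044]), np.float64(174.5), array([25., 32.]))
(np.int32(94), array([199. , 186.5]), array([ 0.4327, -0.2814]), np.float64(9.7), array([27., 34.]))
(np.int32(156), array([247.5, 232.4]), array([ 0.6349, -0.2047]), np.float64(160.7), array([29., 40.]))
t20.00 tcp [ 433.3 -199.2  150. ] jawyaw -6.6 down [ 0.001 -0.001 -1.   ] F [-0.1 -0.  -0.1] gap 0.897 q6 -0.55
shift [136.   -2.7  -0.2] turn rad -0.011
```

View pics/e1.png

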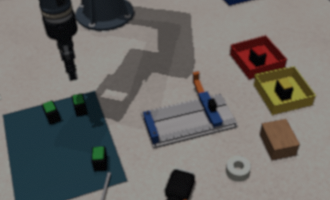

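arm_command:
  series:
    - [[0,-3,0,0],[40,0,0,0],[40,0,0,0],[30,0,0,0],[17,0,0,0],[9,0,0,0],[0,0,0,0]]

```text
t: 20.7
tcp_pos: [0.4328, -0.2006, 0.0127]
tool_rot: [0.037, 0.707, -0.037, 0.706]
force: [0.2, -0.0, -0.1]
finger_gap: 0.899
```

arm_command:
  series:
    - [[0,0,0,0],[0,0,0,0],[0,0,0,0],[0,0,0,0],[0,0,0,0],[-20,0,0,0],[-30,0,0,0],[-40,0,0,0],[-45,0,0,0],[0,0,0,0]]
  jaw: 0

```text
t: 21.7
tcp_pos: [0.436, -0.2032, 0.1536]
tool_rot: [0.035, 0.702, -0.04, 0.71]
force: [0.2, -0.4, -0.7]
finger_gap: 0.55
```

```bash
python3 -c "
from h import *
to(.5963,-.0182,-5.9,.09)"
```

```text
t21.70 tcp [ 436.  -203.2  153.6] jawyaw -6.1 down [ 0.01  -0.008 -1.   ] F [ 0.2 -0.4 -0.7] gap 0.550 q6 -0.56
shift [ 63.7 201.4 139. ] turn rad -0.004
```

arm_command:
  series:
    - [[0,40,28,0],[0,40,28,0],[0,40,28,0],[0,40,28,0],[0,41,27,0],[0,0,0,0],[40,0,0,0],[20,0,0,0],[0,0,0,0],[0,0,0,0]]

```text
t: 22.7
tcp_pos: [0.5919, -0.0163, 0.0878]
tool_rot: [0.038, 0.707, -0.038, 0.706]
force: [0.4, -0.4, -1.1]
finger_gap: 0.556
```

```bash
python3 -c "
from h import *
to(.5963,-.0182,-5.9,.026)
im=snapshot('scene')
cv2.imwrite('pics/f1.png',cv2.resize(im[130:240,270:400,::-1],None,fx=6,fy=5,interpolation=2))
"
```

```text
t22.70 tcp [591.9 -16.3  87.8] jawyaw -6.2 down [-0.002  0.    -1.   ] F [ 0.4 -0.4 -1.1] gap 0.556 q6 -0.11
shift [61.8 -1.4  4.7] turn rad -0.004
```

View pics/f1.png

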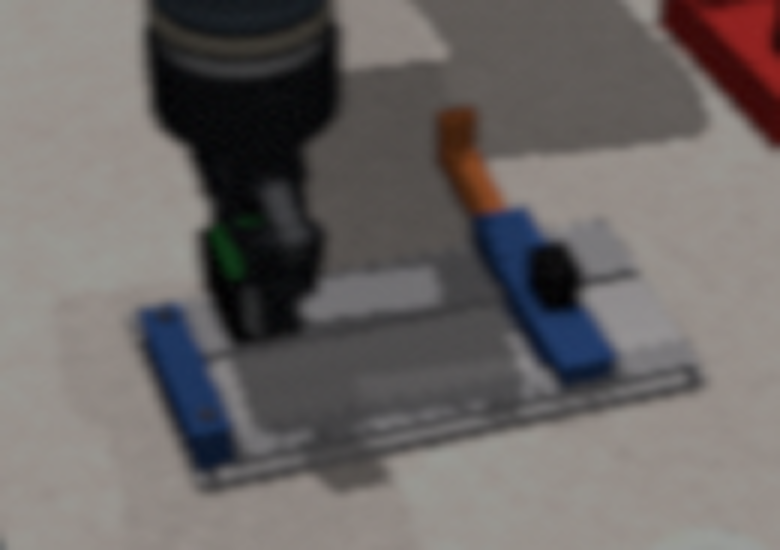

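arm_command:
  series:
    - [[25,-1,5,0],[20,0,0,0],[8,0,0,0],[4,0,0,0],[0,0,0,0]]

```text
t: 23.25
tcp_pos: [0.5979, -0.0177, 0.0319]
tool_rot: [0.038, 0.706, -0.038, 0.706]
force: [-0.2, -0.1, 0.1]
finger_gap: 0.553
```

arm_command:
  series:
    - [[3,0,0,0],[3,0,0,0],[0,0,0,0]]

```text
t: 23.55
tcp_pos: [0.5975, -0.0175, 0.0255]
tool_rot: [0.038, 0.706, -0.038, 0.706]
force: [0.1, 0.1, -0.2]
finger_gap: 0.553
```

```bash
python3 -c "
from h import *
to(.5963,-.0182,-5.9,.0227)"
```

```text
t23.55 tcp [597.5 -17.5  25.5] jawyaw -6.1 down [ 0. -0. -1.] F [ 0.1  0.1 -0.2] gap 0.553 q6 -0.11
shift [ 2.8 -0.9 -1.1] turn rad -0.004
```

arm_command:
  series:
    - [[3,0,0,0],[0,0,0,0],[0,0,0,0]]

```text
t: 23.85
tcp_pos: [0.5978, -0.0175, 0.0245]
tool_rot: [0.038, 0.706, -0.038, 0.707]
force: [-3.0, 0.2, 13.1]
finger_gap: 0.552
```

arm_command:
  series:
    - [[0,0,0,0],[0,0,0,0],[0,0,0,0],[-30,0,0,0],[-45,0,0,0],[-50,0,0,0],[0,-46,-23,0],[0,-46,-23,0],[0,-46,-23,0],[0,-46,-23,0]]
  jaw: 80

```text
t: 24.85
tcp_pos: [0.4884, -0.187, 0.1473]
tool_rot: [0.037, 0.706, -0.038, 0.706]
force: [-0.6, -1.1, -1.1]
finger_gap: 0.803
```

arm_command:
  series:
    - [[0,-46,-23,0],[0,-46,-23,0],[0,0,0,-0.09],[0,0,0,-0.08],[0,0,0,0]]
  jaw: 90

```text
t: 25.35
tcp_pos: [0.4349, -0.2706, 0.147]
tool_rot: [-0.022, 0.707, 0.022, 0.707]
force: [-0.7, 0.8, 0.4]
finger_gap: 0.902
```

```bash
python3 -c "
from h import *
for n in('top','scene'):
  im=snapshot(n)
  for b in blobs(n,im,'green',.052)+blobs(n,im,'green',.062): 
    if .3<b[2][0]<.7: print(n,b)
to(.431,-.281,4,.014)
im=snapshot('top')
cv2.imwrite('pics/g1.png',cv2.resize(im[170:260,240:360,::-1],None,fx=6,fy=6,interpolation=2))
"
```

```text
top (np.int32(32), array([632.2, 175.1]), array([ 0.6992, -0.8003]), np.float64(159.0), array([14., 38.]))
top (np.int32(175), array([407.9, 197.7]), array([ 0.6323, -0.2034]), np.float64(161.0), array([27., 38.]))
top (np.int32(183), array([331. , 210.9]), array([ 0.598 , -0.0181]), np.float64(176.4), array([28., 38.]))
top (np.int32(173), array([440. , 283.8]), array([ 0.4266, -0.2808]), np.float64(176.0), array([26., 38.]))
top (np.int32(32), array([632.2, 175.1]), array([ 0.6975, -0.7925]), np.float64(159.0), array([14., 37.]))
top (np.int32(175), array([407.9, 197.7]), array([ 0.6313, -0.2015]), np.float64(161.0), array([27., 37.]))
top (np.int32(183), array([331. , 210.9]), array([ 0.5974, -0.0179]), np.float64(176.4), array([27., 38.]))
top (np.int32(173), array([440. , 283.8]), array([ 0.4276, -0.2781]), np.float64(176.0), array([26., 37.]))
scene (np.int32(82), array([198.4, 186.5]), array([ 0.4322, -0.2829]), np.float64(179.2), array([25., 33.]))
scene (np.int32(104), array([311.9, 198. ]), array([ 0.5946, -0.0175]), np.float64(174.3), array([27., 35.]))
scene (np.int32(155), array([247.5, 232.5]), array([ 0.6353, -0.2048]), np.float64(160.4), array([29., 40.]))
scene (np.int32(82), array([198.4, 186.5]), array([ 0.4424, -0.2828]), np.float64(179.2), array([24., 33.]))
scene (np.int32(104), array([311.9, 198. ]), array([ 0.6029, -0.0206]), np.float64(174.3), array([26., 35.]))
scene (np.int32(155), array([247.5, 232.5]), array([ 0.6431, -0.2056]), np.float64(160.4), array([28., 40.]))
t25.45 tcp [ 435.4 -269.8  147.1] jawyaw 3.5 down [-0.  0. -1.] F [-0.4  0.5 -0.5] gap 0.898 q6 -0.83
shift [133.1 -10.9  -5. ] turn rad -0.008
```

View pics/g1.png

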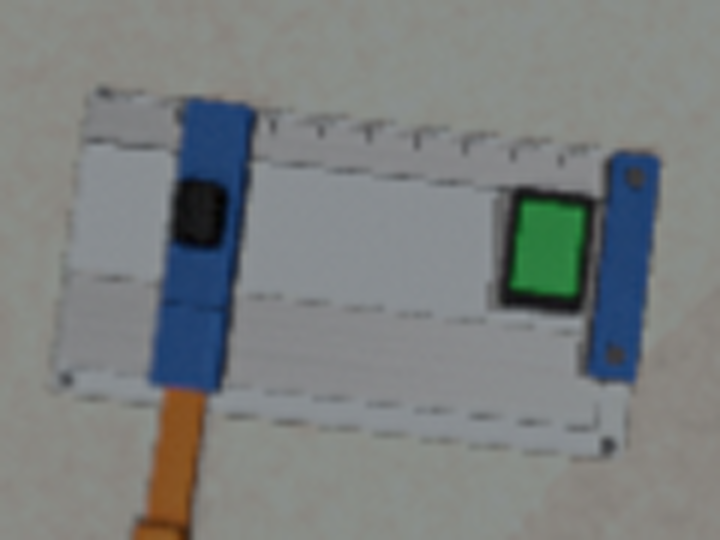

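Module 1 stands in the channel next to the stop; the top-view cap at crop (548,248) sits inside the channel and slightly toward the far rail. Next is the second green module.

arm_command:
  series:
    - [[0,-11,-6,0],[40,0,0,0],[40,0,0,0],[30,0,0,0],[15,0,0,0],[8,0,0,0],[0,0,0,0]]

```text
t: 26.2
tcp_pos: [0.4299, -0.2813, 0.0134]
tool_rot: [-0.022, 0.707, 0.023, 0.706]
force: [1.0, 0.1, -0.1]
finger_gap: 0.9
```

arm_command:
  series:
    - [[0,0,0,0],[0,0,0,0],[0,0,0,0],[0,0,0,0],[0,0,0,0],[-20,0,0,0],[-30,0,0,0],[-40,0,0,0],[-45,0,0,0],[0,0,0,0.085]]
  jaw: 0

```text
t: 27.2
tcp_pos: [0.433, -0.2839, 0.1549]
tool_rot: [0.005, 0.704, -0.011, 0.71]
force: [0.9, -1.2, -1.2]
finger_gap: 0.555
```

arm_command:
  series:
    - [[0,0,0,0.08],[0,0,0,0]]

```text
t: 27.4
tcp_pos: [0.4301, -0.2812, 0.15]
tool_rot: [0.036, 0.706, -0.036, 0.706]
force: [-0.7, -0.8, -1.6]
finger_gap: 0.56
```

```bash
python3 -c "
from h import *
to(.5994,.0215,-5.9,.09)"
```

```text
t27.40 tcp [ 430.1 -281.2  150. ] jawyaw -5.8 down [ 0.001 -0.001 -1.   ] F [-0.7 -0.8 -1.6] gap 0.560 q6 -0.70
shift [ 59.9 318.4 137.6] turn rad 0.001
```

arm_command:
  series:
    - [[0,40,17,0],[0,40,17,0],[0,40,17,0],[0,40,17,0],[0,40,17,0],[0,40,17,0],[0,40,18,0],[0,38,18,0],[0,0,0,0],[0,0,0,0]]

```text
t: 28.4
tcp_pos: [0.5993, 0.022, 0.1486]
tool_rot: [0.035, 0.707, -0.035, 0.706]
force: [-0.9, -0.2, -0.7]
finger_gap: 0.552
```

arm_command:
  series:
    - [[40,0,0,0],[20,0,0,0],[0,0,0,0],[0,0,0,0]]

```text
t: 28.8
tcp_pos: [0.5992, 0.0198, 0.0892]
tool_rot: [0.036, 0.707, -0.036, 0.706]
force: [0.2, -0.2, -1.2]
finger_gap: 0.555
```

```bash
python3 -c "
from h import *
to(.5994,.0215,-5.9,.0265)"
```

```text
t28.80 tcp [599.2  19.8  89.2] jawyaw -5.9 down [-0.001  0.    -1.   ] F [ 0.2 -0.2 -1.2] gap 0.555 q6 -0.05
shift [62.7  1.7  0.1] turn rad -0.000
```

arm_command:
  series:
    - [[30,2,0,0],[20,0,0,0],[8,0,0,0],[6,0,0,0],[0,0,0,0]]

```text
t: 29.3
tcp_pos: [0.6011, 0.0225, 0.0263]
tool_rot: [0.036, 0.705, -0.036, 0.707]
force: [0.4, 0.6, -0.2]
finger_gap: 0.556
```

arm_command:
  series:
    - [[0,0,0,0],[0,0,0,0],[0,0,0,0],[-30,0,0,0],[-45,0,0,0],[-50,0,0,0],[0,-45,11,0],[0,-45,11,0],[0,0,0,0],[0,0,0,0]]
  jaw: 80

```text
t: 30.3
tcp_pos: [0.6126, -0.0699, 0.1505]
tool_rot: [0.037, 0.706, -0.037, 0.706]
force: [0.3, 0.8, -0.2]
finger_gap: 0.802
```

```bash
python3 -c "
from h import *
pose()
for n in('top','scene'):
  im=snapshot(n)
  for b in blobs(n,im,'green',.052)+blobs(n,im,'green',.062): 
    if .3<b[2][0]<.7: print(n,b)
  a=im[120:225,370:460] if n=='top' else im[200:290,215:285]
  cv2.imwrite('pics/i_'+n+'.png',cv2.resize(a[:,:,::-1],(390,455),interpolation=2))
cv2.imwrite('pics/i1.png',cv2.hconcat([cv2.imread('pics/i_top.png'),cv2.imread('pics/i_scene.png')]))
"
```

```text
t30.30 tcp [612.6 -69.9 150.5] jawyaw -6.0 down [ 0.  0. -1.] F [ 0.3  0.8 -0.2] gap 0.802 q6 -0.19
top (np.int32(44), array([412.2, 198.7]), array([ 0.6299, -0.2139]), np.float64(164.5), array([ 7., 36.]))
top (np.int32(165), array([313.4, 209.5]), array([0.6009, 0.0241]), np.float64(177.9), array([26., 37.]))
top (np.int32(49), array([334.1, 212.8]), array([ 0.5935, -0.0254]), np.float64(168.2), array([ 9., 35.]))
top (np.int32(44), array([412.2, 198.7]), array([ 0.629 , -0.2119]), np.float64(164.5), array([ 7., 36.]))
top (np.int32(165), array([313.4, 209.5]), array([0.6002, 0.0238]), np.float64(177.9), array([26., 37.]))
top (np.int32(49), array([334.1, 212.8]), array([ 0.5929, -0.0252]), np.float64(168.2), array([ 9., 34.]))
scene (np.int32(95), array([327.1, 193.3]), array([0.5957, 0.0255]), np.float64(178.0), array([25., 36.]))
scene (np.int32(83), array([312.4, 197.5]), array([ 0.5937, -0.0158]), np.float64(178.7), array([23., 33.]))
scene (np.int32(155), array([247.5, 232.5]), array([ 0.6353, -0.2048]), np.float64(160.4), array([29., 40.]))
scene (np.int32(95), array([327.1, 193.3]), array([0.604 , 0.0219]), np.float64(178.0), array([25., 35.]))
scene (np.int32(83), array([312.4, 197.5]), array([ 0.602 , -0.0189]), np.float64(178.7), array([23., 32.]))
scene (np.int32(155), array([247.5, 232.5]), array([ 0.6431, -0.2056]), np.float64(160.4), array([28., 40.]))
```

View pics/i1.png

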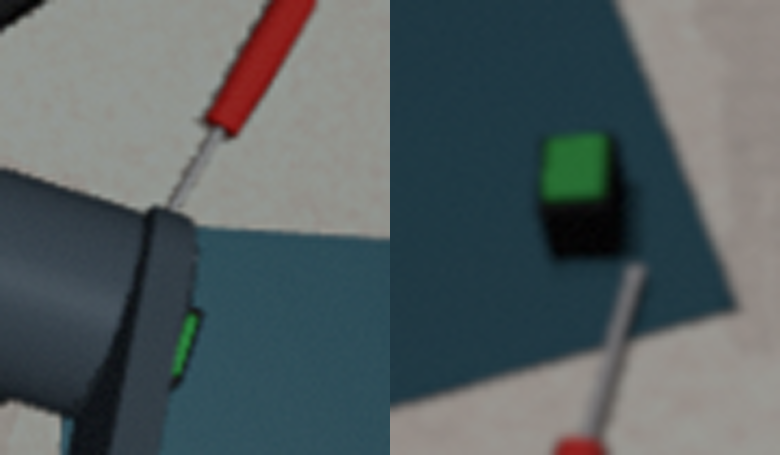

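The scene crop shows the driver's blade tip at crop (640,265), just beyond the module's far side. I'll check the clearance before choosing the grip direction.

```bash
python3 -c "
from h import *
P=plane('scene',[[259.9,252.4],[254,278],[250.5,287]],.008)[:,:2]+[-.0035,0]; print(P)
c=np.array([.6325,-.2035]); a=np.radians(-20); M=np.array([[np.cos(a),np.sin(a)],[-np.sin(a),np.cos(a)]])
print('module frame mm',((P-c)@M.T*1e3).round(1))
Q=plane('top',[[402,182],[417,150]],.008)[:,:2]; print(Q,((Q-c)@M.T*1e3).round(1))
to(.6325,-.2035,70,.014)"
```

```text
[[ 0.6691971  -0.19071015]
 [ 0.73321954 -0.22581308]
 [ 0.75305176 -0.24049256]]
module frame mm [[ 30.1  24.6]
 [102.3  13.5]
 [125.9   6.5]]
[[ 0.67616727 -0.19714915]
 [ 0.75907254 -0.23630297]] [[ 38.9  20.9]
 [130.2  12.5]]
t30.40 tcp [612.  -68.  150.1] jawyaw -5.8 down [-0.001  0.001 -1.   ] F [ 0.2 -0.3  0. ] gap 0.806 q6 -0.19
shift [ 135.9 -132.8   34.4] turn rad -1.324
```

arm_command:
  series:
    - [[0,0,0,0.124],[0,0,0,0.124],[0,-42,22,0],[0,-42,22,0],[0,-42,22,0],[0,0,0,0],[40,0,0,0],[0,0,0,0],[0,0,0,0]]
  jaw: 76

```text
t: 31.3
tcp_pos: [0.6305, -0.2075, 0.1093]
tool_rot: [0.123, 0.698, -0.122, 0.695]
force: [0.3, 0.1, 0.8]
finger_gap: 0.757
```

```bash
python3 -c "
from h import *
to(.6304,-.2091,-20,.014)"
```

```text
t31.30 tcp [ 630.5 -207.5  109.3] jawyaw -19.9 down [-0.004  0.002 -1.   ] F [0.3 0.1 0.8] gap 0.757 q6 -0.14
shift [95.3 -1.6  0.8] turn rad 0.001
```

arm_command:
  series:
    - [[30,-2,1,0],[30,0,0,0],[20,0,0,0],[10,0,0,0],[5,0,0,0],[0,0,0,0]]

```text
t: 31.9
tcp_pos: [0.6324, -0.2118, 0.0161]
tool_rot: [0.123, 0.696, -0.123, 0.697]
force: [0.2, 0.2, 0.8]
finger_gap: 0.762
```

arm_command:
  series:
    - [[0,0,0,0],[0,0,0,0],[0,0,0,0],[0,0,0,0],[0,0,0,0],[-20,0,0,0],[-30,0,0,0],[-40,0,0,0],[-45,0,0,0],[0,0,0,-0.123]]
  jaw: 0

```text
t: 32.9
tcp_pos: [0.6359, -0.2142, 0.1576]
tool_rot: [0.077, 0.698, -0.081, 0.707]
force: [1.8, -0.5, -1.1]
finger_gap: 0.55
```

arm_command:
  series:
    - [[0,0,0,-0.123],[0,0,0,0]]

```text
t: 33.1
tcp_pos: [0.6314, -0.2119, 0.1506]
tool_rot: [0.037, 0.706, -0.037, 0.706]
force: [0.4, 0.5, -0.8]
finger_gap: 0.551
```

```bash
python3 -c "
from h import *
to(.6028,.0543,-5.9,.09)"
```

```text
t33.10 tcp [ 631.4 -211.9  150.6] jawyaw -6.0 down [-0. -0. -1.] F [ 0.4  0.5 -0.8] gap 0.551 q6 -0.39
shift [ 60.6 261.8 -56.2] turn rad -0.001
```

arm_command:
  series:
    - [[0,43,-9,0],[0,43,-9,0],[0,43,-9,0],[0,43,-9,0],[0,43,-10,0],[0,44,-10,0],[0,0,0,0],[40,0,0,0],[20,0,0,0],[0,0,0,0]]

```text
t: 34.1
tcp_pos: [0.6001, 0.0513, 0.0869]
tool_rot: [0.038, 0.709, -0.037, 0.703]
force: [0.0, 0.2, -1.3]
finger_gap: 0.554
```

```bash
python3 -c "
from h import *
to(.6028,.0525,-5.9,.0275)
im=snapshot('scene'); print(blobs('scene',im,'green',.1))"
```

```text
t34.10 tcp [600.1  51.3  86.9] jawyaw -6.1 down [-0.008  0.001 -1.   ] F [ 0.   0.2 -1.3] gap 0.554 q6 0.01
shift [59.3  1.5  3. ] turn rad -0.003
[(np.int32(104), array([327.3, 193.9]), array([0.6374, 0.0078]), np.float64(173.6), array([26., 34.])), (np.int32(108), array([312.1, 198. ]), array([ 0.6346, -0.032 ]), np.float64(178.5), array([26., 34.]))]
```

arm_command:
  series:
    - [[30,2,1,0],[20,0,0,0],[8,0,0,0],[2,0,0,0],[0,0,0,0]]

```text
t: 34.65
tcp_pos: [0.6051, 0.0529, 0.0313]
tool_rot: [0.037, 0.705, -0.037, 0.707]
force: [-0.4, -0.6, -1.3]
finger_gap: 0.553
```

```bash
python3 -c "
from h import *
to(.6028,.0525,-5.9,.026)"
```

```text
t34.65 tcp [605.1  52.9  31.3] jawyaw -6.0 down [ 0.002 -0.    -1.   ] F [-0.4 -0.6 -1.3] gap 0.553 q6 0.01
shift [ 5.3 -0.7 -2.2] turn rad -0.002
```

arm_command:
  series:
    - [[3,0,-2,0],[2,0,0,0],[0,0,0,0],[0,0,0,0]]

```text
t: 35.05
tcp_pos: [0.6026, 0.0534, 0.027]
tool_rot: [0.037, 0.706, -0.037, 0.707]
force: [-0.6, -0.1, 4.8]
finger_gap: 0.559
```

arm_command:
  series:
    - [[0,0,0,0],[0,0,0,0],[0,0,0,0],[-30,0,0,0],[-45,0,0,0],[-50,0,0,0],[0,-45,0,0],[0,-45,0,0],[0,-45,0,0],[0,-45,0,0]]
  jaw: 80

```text
t: 36.05
tcp_pos: [0.5832, -0.1269, 0.1506]
tool_rot: [0.036, 0.706, -0.037, 0.706]
force: [-0.4, 0.6, 0.3]
finger_gap: 0.801
```

arm_command:
  series:
    - [[0,0,0,0.146],[0,0,0,0.146],[0,0,0,0.146],[0,0,0,0.146],[0,0,0,0.146],[0,0,0,0.146],[0,0,0,0.146],[0,0,0,0.146],[0,0,0,0.146],[0,0,0,0.146]]
  jaw: 60

```text
t: 37.05
tcp_pos: [0.5833, -0.1255, 0.1501]
tool_rot: [0.5, 0.5, -0.5, 0.5]
force: [0.3, -0.2, 0.5]
finger_gap: 0.602
```

```bash
python3 -c "
from h import *
to(.611,.120,-95.9,.060)
for n in('top','scene'):
  im=snapshot(n)
  for b in blobs(n,im,'green',.062)+blobs(n,im,'orange',.044)+blobs(n,im,'blue',.042):
    if .3<b[2][0]<.7 and abs(b[2][1])<.2: print(n,b)
  cv2.imwrite('pics/j_'+n+'.png',cv2.resize((im[165:275,240:360] if n=='top' else im[130:240,280:400])[:,:,::-1],(390,357),interpolation=2))
cv2.imwrite('pics/j1.png',cv2.hconcat([cv2.imread('pics/j_top.png'),cv2.imread('pics/j_scene.png')]))
"
```

```text
t37.05 tcp [ 583.3 -125.5  150.1] jawyaw -90.0 down [-0.  0. -1.] F [ 0.3 -0.2  0.5] gap 0.602 q6 1.17
shift [  90.2   27.9 -245.4] turn rad 0.104
top (np.int32(183), array([297.8, 208. ]), array([0.6033, 0.061 ]), np.float64(175.0), array([28., 37.]))
top (np.int32(180), array([313.7, 209.1]), array([0.601 , 0.0233]), np.float64(173.7), array([27., 37.]))
top (np.int32(155), array([330.8, 211. ]), array([ 0.597 , -0.0174]), np.float64(172.4), array([25., 35.]))
top (np.int32(190), array([268.4, 248.7]), array([0.5053, 0.1312]), np.float64(170.7), array([17., 66.]))
top (np.int32(430), array([273.5, 211.6]), array([0.5952, 0.1211]), np.float64(173.7), array([ 28., 124.]))
top (np.int32(266), array([343.6, 214. ]), array([ 0.5917, -0.0487]), np.float64(173.7), array([19., 88.]))
scene (np.int32(97), array([340.4, 190.4]), array([0.6086, 0.058 ]), np.float64(174.8), array([26., 35.]))
scene (np.int32(111), array([327.4, 193.8]), array([0.6059, 0.0217]), np.float64(0.3), array([29., 35.]))
scene (np.int32(87), array([312.4, 197.6]), array([ 0.6023, -0.0191]), np.float64(175.6), array([24., 32.]))
scene (np.int32(125), array([347. , 161.5]), array([0.499 , 0.1302]), np.float64(164.1), array([18., 86.]))
scene (np.int32(257), array([359.5, 189.2]), array([0.6085, 0.1152]), np.float64(173.9), array([ 27., 130.]))
scene (np.int32(161), array([300.7, 204.4]), array([ 0.5947, -0.05  ]), np.float64(174.7), array([18., 86.]))
```

View pics/j1.png

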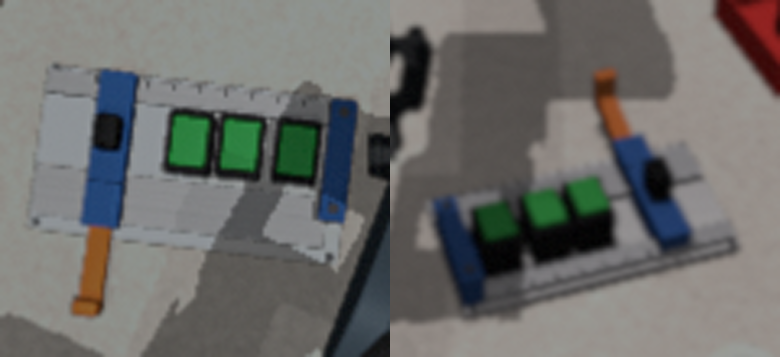

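All three green modules stand upright and aligned in the channel. Next I pinch the knob and close up the row.

arm_command:
  series:
    - [[0,0,0,0.104],[0,0,-40,0],[0,0,-40,0],[0,0,-40,0],[0,1,-40,0],[0,1,-40,0],[0,0,-47,0],[0,0,0,0],[0,0,0,0]]

```text
t: 38.05
tcp_pos: [0.6091, 0.1213, 0.1501]
tool_rot: [-0.522, -0.476, 0.523, -0.477]
force: [0.0, -0.6, -0.3]
finger_gap: 0.598
```

arm_command:
  series:
    - [[30,0,0,0],[30,0,0,0],[20,0,0,0],[8,0,0,0],[0,0,0,0]]

```text
t: 38.55
tcp_pos: [0.6087, 0.1187, 0.0612]
tool_rot: [-0.523, -0.475, 0.525, -0.474]
force: [0.6, -0.9, 0.3]
finger_gap: 0.6
```

arm_command:
  series:
    - [[0,0,0,0],[0,0,0,0],[0,0,0,0],[0,0,0,0],[0,0,0,0]]
  jaw: 0

```text
t: 39.05
tcp_pos: [0.6105, 0.1198, 0.0639]
tool_rot: [0.524, 0.474, -0.523, 0.476]
force: [-0.5, -1.6, 5.7]
finger_gap: 0.22
```

```bash
python3 -c "
from h import *
pose()"
```

```text
t39.05 tcp [610.5 119.8  63.9] jawyaw -95.6 down [ 0.003 -0.001 -1.   ] F [-0.5 -1.6  5.7] gap 0.220 q6 1.68
```

arm_command:
  series:
    - [[0,0,5,0],[0,0,6,0],[0,0,6,0],[0,0,6,0],[0,0,6,0],[0,0,6,0],[0,0,5,0],[0,0,0,0],[0,0,0,0]]

```text
t: 39.95
tcp_pos: [0.6064, 0.0805, 0.0639]
tool_rot: [0.525, 0.475, -0.523, 0.476]
force: [0.2, -0.6, 5.8]
finger_gap: 0.219
```

arm_command:
  series:
    - [[0,0,2,0],[0,0,2,0],[0,0,2,0],[0,0,0,0],[0,0,0,0]]

```text
t: 40.45
tcp_pos: [0.6059, 0.0753, 0.0639]
tool_rot: [0.525, 0.475, -0.523, 0.475]
force: [-0.2, 1.6, 6.5]
finger_gap: 0.218
```

```bash
python3 -c "
from h import *
pose()"
```

```text
t40.45 tcp [605.9  75.3  63.9] jawyaw -95.6 down [ 0.003  0.001 -1.   ] F [-0.2  1.6  6.5] gap 0.218 q6 1.61
```

arm_command:
  series:
    - [[0,0,2,0],[0,0,0,0]]

```text
t: 40.65
tcp_pos: [0.6058, 0.0748, 0.0639]
tool_rot: [0.526, 0.475, -0.522, 0.475]
force: [-0.4, 6.6, 6.3]
finger_gap: 0.222
```

arm_command:
  series:
    - [[0,0,2,0],[0,0,0,0]]

```text
t: 40.85
tcp_pos: [0.6058, 0.0747, 0.0639]
tool_rot: [0.527, 0.475, -0.522, 0.474]
force: [-0.4, 13.8, 6.0]
finger_gap: 0.22
```

arm_command:
  series:
    - [[0,0,2,0],[0,0,0,0],[0,0,0,0]]

```text
t: 41.15
tcp_pos: [0.6058, 0.0745, 0.0639]
tool_rot: [0.528, 0.476, -0.521, 0.473]
force: [1.9, 18.2, 4.7]
finger_gap: 0.219
```

arm_command:
  series:
    - [[0,0,-3,0],[0,0,-2,0],[0,0,0,0]]

```text
t: 41.45
tcp_pos: [0.6058, 0.0749, 0.0638]
tool_rot: [0.525, 0.475, -0.523, 0.475]
force: [-0.4, 3.0, 6.1]
finger_gap: 0.218
```

arm_command:
  series:
    - [[0,0,0,0],[0,0,0,0],[0,0,0,0],[-30,0,0,0],[-40,0,0,0],[-30,0,0,0],[0,-40,0,0],[0,-40,0,0],[0,-40,0,0],[0,-40,0,0]]
  jaw: 60

```text
t: 42.45
tcp_pos: [0.4439, 0.0888, 0.1623]
tool_rot: [-0.524, -0.475, 0.524, -0.475]
force: [-0.2, -0.6, 0.3]
finger_gap: 0.602
```

arm_command:
  series:
    - [[0,0,0,0],[0,0,0,0],[0,0,0,0],[0,0,0,0]]
  jaw: 0

```text
t: 42.85
tcp_pos: [0.4475, 0.0885, 0.1624]
tool_rot: [0.524, 0.475, -0.523, 0.475]
force: [0.9, -0.0, 0.1]
finger_gap: -0.001
```

```bash
python3 -c "
from h import *
to(.449,.0923,-95.9,.045)
n='scene'; im=snapshot(n)
for b in blobs(n,im,'green',.062)+blobs(n,im,'orange',.044)+blobs(n,im,'blue',.042):
    if .3<b[2][0]<.7 and abs(b[2][1])<.2: print(n,b)
cv2.imwrite('pics/k1.png',cv2.resize(im[130:230,280:400,::-1],(720,600),interpolation=2))
"
```

```text
t42.85 tcp [447.5  88.5 162.4] jawyaw -95.6 down [ 0.002 -0.    -1.   ] F [ 0.9 -0.   0.1] gap -0.001 q6 1.62
shift [117.4   0.9  -3.9] turn rad 0.005
scene (np.int32(108), array([335.1, 191.4]), array([0.6061, 0.0438]), np.float64(171.2), array([28., 37.]))
scene (np.int32(110), array([323., 195.]), array([0.605 , 0.0098]), np.float64(172.3), array([28., 35.]))
scene (np.int32(113), array([310.7, 198.2]), array([ 0.6021, -0.0239]), np.float64(177.0), array([29., 35.]))
scene (np.int32(125), array([332.4, 165.4]), array([0.4968, 0.0854]), np.float64(166.1), array([18., 85.]))
scene (np.int32(84), array([339.1, 181.1]), array([0.5591, 0.0774]), np.float64(161.8), array([23., 41.]))
scene (np.int32(207), array([301., 205.]), array([ 0.5971, -0.05  ]), np.float64(173.6), array([22., 85.]))
scene (np.int32(122), array([348.8, 201.6]), array([0.6374, 0.0694]), np.float64(169.7), array([26., 43.]))
```

View pics/k1.png

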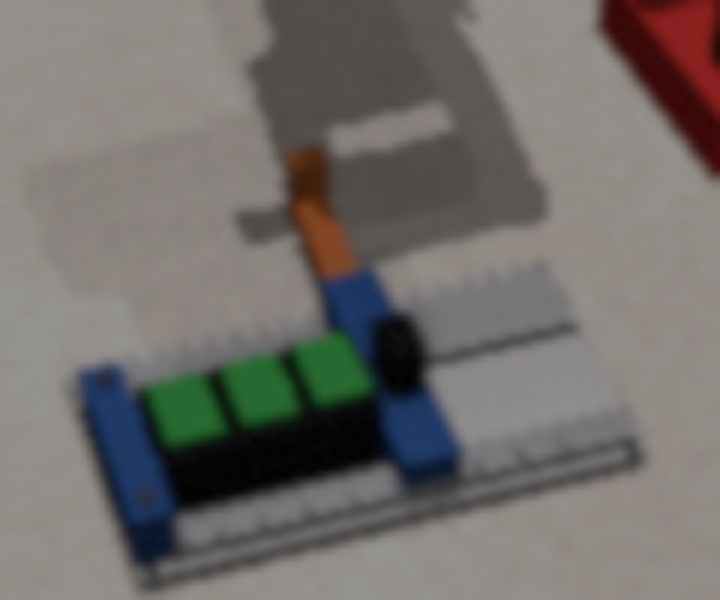

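Row closed up, bar snug. Now the wedge: descend behind the tab (crop (307,165)) and push along pallet +x.

arm_command:
  series:
    - [[35,-5,-3,0],[35,0,0,0],[30,0,0,0],[17,0,0,0],[0,0,0,0]]

```text
t: 43.4
tcp_pos: [0.4404, 0.0922, 0.0431]
tool_rot: [-0.523, -0.476, 0.525, -0.474]
force: [-0.2, -0.5, -0.5]
finger_gap: -0.0
```

arm_command:
  series:
    - [[0,5,0,0],[0,3,0,0],[0,0,0,0]]

```text
t: 43.7
tcp_pos: [0.451, 0.0914, 0.0464]
tool_rot: [0.525, 0.474, -0.523, 0.476]
force: [0.2, 0.9, 0.4]
finger_gap: -0.002
```

arm_command:
  series:
    - [[0,4,0,0],[0,4,0,0],[0,0,0,0]]

```text
t: 44.0
tcp_pos: [0.4582, 0.0907, 0.0458]
tool_rot: [0.524, 0.475, -0.523, 0.476]
force: [0.5, 0.8, -0.7]
finger_gap: 0.003
```

```bash
python3 -c "
from h import *
pose()"
```

```text
t44.00 tcp [458.2  90.7  45.8] jawyaw -95.6 down [ 0.002 -0.    -1.   ] F [ 0.5  0.8 -0.7] gap 0.003 q6 1.62
```

arm_command:
  series:
    - [[0,3,0,0],[0,3,0,0],[0,0,0,0]]

```text
t: 44.3
tcp_pos: [0.4622, 0.0902, 0.045]
tool_rot: [-0.523, -0.476, 0.524, -0.475]
force: [-1.7, 0.6, -0.9]
finger_gap: 0.002
```

arm_command:
  series:
    - [[0,3,0,0],[0,3,0,0],[0,0,0,0]]

```text
t: 44.6
tcp_pos: [0.4654, 0.0899, 0.0447]
tool_rot: [-0.522, -0.477, 0.526, -0.473]
force: [-4.3, 1.2, -0.3]
finger_gap: -0.002
```

arm_command:
  series:
    - [[0,2,0,0],[0,2,0,0],[0,0,0,0]]

```text
t: 44.9
tcp_pos: [0.4669, 0.0897, 0.0445]
tool_rot: [-0.52, -0.478, 0.527, -0.472]
force: [-8.0, 0.4, 1.5]
finger_gap: -0.0
```

arm_command:
  series:
    - [[0,3,0,0],[0,2,0,0],[0,0,0,0]]

```text
t: 45.2
tcp_pos: [0.469, 0.0895, 0.0442]
tool_rot: [-0.519, -0.48, 0.528, -0.47]
force: [-11.1, 1.7, 2.5]
finger_gap: 0.001
```

arm_command:
  series:
    - [[0,3,0,0],[0,2,0,0],[0,0,0,0]]

```text
t: 45.5
tcp_pos: [0.4711, 0.0893, 0.0439]
tool_rot: [-0.517, -0.481, 0.53, -0.469]
force: [-15.5, 1.7, 4.3]
finger_gap: 0.002
```

arm_command:
  series:
    - [[0,2,0,0],[0,2,0,0],[0,0,0,0]]

```text
t: 45.8
tcp_pos: [0.4728, 0.0891, 0.0437]
tool_rot: [-0.516, -0.483, 0.531, -0.468]
force: [-18.6, 1.5, 6.2]
finger_gap: 0.002
```

arm_command:
  series:
    - [[0,3,0,0],[0,1,0,0],[0,0,0,0]]

```text
t: 46.1
tcp_pos: [0.4742, 0.089, 0.0435]
tool_rot: [-0.515, -0.484, 0.532, -0.467]
force: [-21.3, 2.6, 8.6]
finger_gap: 0.003
```

arm_command:
  series:
    - [[0,-15,0,0],[0,-25,0,0],[0,-5,0,0],[-40,0,0,0],[-45,0,0,0],[-45,0,0,0],[0,0,45,0],[0,0,45,0],[0,0,45,0],[0,0,45,0]]

```text
t: 47.1
tcp_pos: [0.4302, -0.0899, 0.1763]
tool_rot: [0.524, 0.474, -0.523, 0.477]
force: [1.4, -0.4, -0.4]
finger_gap: 0.005
```

arm_command:
  series:
    - [[0,0,45,0],[0,0,45,0],[0,0,45,0],[0,0,45,0],[0,0,0,0]]

```text
t: 47.6
tcp_pos: [0.4133, -0.2748, 0.1765]
tool_rot: [-0.525, -0.47, 0.525, -0.477]
force: [0.3, 0.1, -0.2]
finger_gap: -0.002
```

```bash
python3 -c "
from h import *
pose()
for n in('top','scene'):
  im=snapshot(n)
  for b in blobs(n,im,'green',.062)+blobs(n,im,'orange',.044)+blobs(n,im,'blue',.042):
    if .3<b[2][0]<.7 and abs(b[2][1])<.2: print(n,b)
  cv2.imwrite('pics/l_'+n+'.png',cv2.resize((im[150:300,140:370] if n=='top' else im[100:240,280:480])[:,:,::-1],(395,290),interpolation=2))
cv2.imwrite('pics/l1.png',cv2.hconcat([cv2.imread('pics/l_top.png'),cv2.imread('pics/l_scene.png')]))
"
```

```text
t47.60 tcp [ 413.3 -274.8  176.5] jawyaw -95.9 down [ 0.006 -0.008 -1.   ] F [ 0.3  0.1 -0.2] gap -0.002 q6 0.86
top (np.int32(178), array([304.5, 208.8]), array([0.6015, 0.0452]), np.float64(176.8), array([27., 37.]))
top (np.int32(180), array([318.8, 209.8]), array([0.5997, 0.0112]), np.float64(174.1), array([27., 37.]))
top (np.int32(183), array([333. , 211.1]), array([ 0.597 , -0.0226]), np.float64(175.3), array([28., 38.]))
top (np.int32(147), array([287.1, 247.6]), array([0.5088, 0.0861]), np.float64(172.4), array([17., 49.]))
top (np.int32(432), array([291.6, 213.8]), array([0.5905, 0.0771]), np.float64(173.5), array([ 28., 124.]))
top (np.int32(274), array([343.5, 214.1]), array([ 0.5914, -0.0484]), np.float64(173.8), array([19., 88.]))
scene (np.int32(107), array([335.2, 191.5]), array([0.6065, 0.0438]), np.float64(166.4), array([28., 36.]))
scene (np.int32(111), array([323.1, 195. ]), array([0.605 , 0.0099]), np.float64(173.3), array([29., 35.]))
scene (np.int32(115), array([310.6, 198.2]), array([ 0.6023, -0.0242]), np.float64(177.7), array([29., 35.]))
scene (np.int32(80), array([333.3, 167.6]), array([0.5061, 0.0839]), np.float64(162.5), array([15., 65.]))
scene (np.int32(86), array([339.1, 181.1]), array([0.5591, 0.0774]), np.float64(163.3), array([24., 41.]))
scene (np.int32(207), array([301. , 205.1]), array([ 0.5975, -0.0501]), np.float64(173.8), array([22., 85.]))
scene (np.int32(123), array([348.8, 201.7]), array([0.6376, 0.0694]), np.float64(169.2), array([26., 44.]))
```

View pics/l1.png

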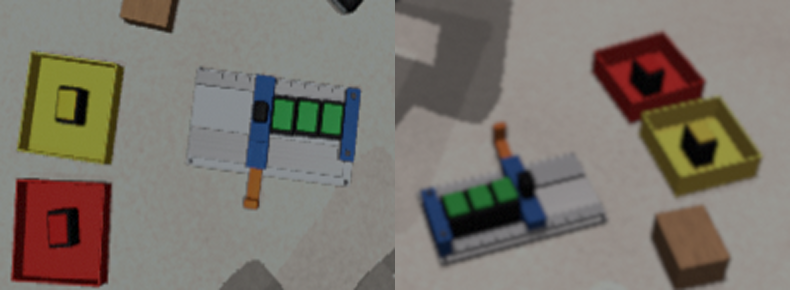

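```bash
python3 -c "
from h import *
pose(); print(ticket.sign_off())"
```

```text
t47.70 tcp [ 411.6 -268.4  175.6] jawyaw -95.7 down [ 0.002 -0.001 -1.   ] F [ 1.1  0.7 -0.4] gap -0.005 q6 0.86
the job is handed in; nothing more can be done
None
```

The sorting is done and the job is handed in at about 48 s. No verdict was reported.

- **Sorting:** there were five modules: three green, one red and one yellow. The red one is in the red bin and the yellow one in the yellow bin.
- **Pallet:** the wedge was loose at the start, so I only slid the bar open to about 0.15 m. I placed the three green modules, slid the bar back until it pressed on the row (about 18 N), then pushed the wedge in to about 21 N.

**Last checks in the pictures:**
- The green caps are 34.0 mm apart and within about 3 mm of the channel's mid-line. The row looks closed between stop and bar.
- The tab moved in by roughly 14 mm during the push. With the 21 N, that should put the wedge past 0.026 m, but I inferred that from force and image rather than reading it directly.
- Both rejects lie well inside their bins, and the gripper is clear of everything.
- I kept the gripper away from the bystander objects, but did not re-measure their positions at the end.

**One disagreement:** the scene camera read about 5 mm farther in x than the top camera. Where I set down the first module agreed with the top camera, so I used that one.

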